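# Make up two service kits

## Task

Make up two kits from the loose stock on the bench. The blue tray gets one valve spring and one spark plug; the yellow tray gets one valve spring, the brass union and the yellow grease pot: one part to each compartment, near its middle, the spark plug lying flat along its compartment and all the others standing upright. Which of the identical parts you take does not matter, but leave the spare spring and the spare spark plug where they are.

Things in the scene. Friction and masses are not known exactly. Their poses are not given: they have to be found in the camera images.
- blue_tray: shallow blue kitting tray fixed to the bench, 136 mm (y) by 100 mm (x), with two compartments side by side along y, each 92 mm (x) by 62 mm (y) inside; compartment centres at x = 0, y = -33 and 33 mm; floor 3 mm thick, outer walls and ribs between compartments 4 mm thick with tops 10 mm above the bench; small tabs stick out 13 mm at both ends; origin at the centre of its underside, z up
- yellow_tray: shallow yellow kitting tray fixed to the bench, 202 mm (y) by 100 mm (x), with three compartments side by side along y, each 92 mm (x) by 62 mm (y) inside; compartment centres at x = 0, y = -66, 0 and 66 mm; floor 3 mm thick, outer walls and ribs between compartments 4 mm thick with tops 10 mm above the bench; small tabs stick out 13 mm at both ends; origin at the centre of its underside, z up
- spring_a: grey steel valve spring, 24 mm across and 40 mm high, standing on end (solid to the fingers), 45 g, one of three alike; origin at the centre of its underside, z up along its axis
- spring_b: grey steel valve spring, 24 mm across and 40 mm high, standing on end (solid to the fingers), 45 g, one of three alike; origin at the centre of its underside, z up along its axis
- spring_c: grey steel valve spring, 24 mm across and 40 mm high, standing on end (solid to the fingers), 45 g, one of three alike; origin at the centre of its underside, z up along its axis
- plug_a: spark plug lying flat, 70 mm long, at most 20 mm wide and 18 mm high, 50 g, one of two alike; origin under its middle at the surface it lies on, y along its length towards its threaded steel end (the white insulator is at -y), z up; its widest part, the hex (20 mm across x), spans y = -3 to 8 mm and can be gripped across x
- plug_b: spark plug lying flat, 70 mm long, at most 20 mm wide and 18 mm high, 50 g, one of two alike; origin under its middle at the surface it lies on, y along its length towards its threaded steel end (the white insulator is at -y), z up; its widest part, the hex (20 mm across x), spans y = -3 to 8 mm and can be gripped across x
- union: brass union nut with a black rubber olive, standing on its hexagon, 26 by 30 mm and 28 mm high, 70 g; hexagon 9 mm high, above it a round neck about 20 mm across up to 21 mm, then a grey 16 mm top; origin at the centre of its underside, z up along its axis
- pot: small round yellow grease pot with a red cap, 40 mm across and 38 mm high (cap 34 mm across above 30 mm), 90 g; origin at the centre of its underside, z up

How it is judged:
At the end, for the whole second after the job is handed in: Kits as asked, one part to a compartment, within 13 mm of its centre in tray x and y, on the floor (4 mm); springs, union, pot upright within 0.15 rad, plug along the compartment within 0.35 rad; all released and at rest; spare spring and plug within 30 mm of their starts (((x of spring_a in the frame of blue_tray between -0.013 and 0.013 m and (y of spring_a in the frame of blue_tray between -0.046 and -0.02 m or y of spring_a in the frame of blue_tray between 0.02 and 0.046 m) and z of spring_a in the frame of blue_tray between -0.001 and 0.007 m and angle between spring_a's own z axis and vertical below 0.15 rad) or (x of spring_b in the frame of blue_tray between -0.013 and 0.013 m and (y of spring_b in the frame of blue_tray between -0.046 and -0.02 m or y of spring_b in the frame of blue_tray between 0.02 and 0.046 m) and z of spring_b in the frame of blue_tray between -0.001 and 0.007 m and angle between spring_b's own z axis and vertical below 0.15 rad) or (x of spring_c in the frame of blue_tray between -0.013 and 0.013 m and (y of spring_c in the frame of blue_tray between -0.046 and -0.02 m or y of spring_c in the frame of blue_tray between 0.02 and 0.046 m) and z of spring_c in the frame of blue_tray between -0.001 and 0.007 m and angle between spring_c's own z axis and vertical below 0.15 rad)) and ((x of plug_a in the frame of blue_tray between -0.013 and 0.013 m and (y of plug_a in the frame of blue_tray between -0.046 and -0.02 m or y of plug_a in the frame of blue_tray between 0.02 and 0.046 m) and z of plug_a in the frame of blue_tray between -0.001 and 0.007 m and angle between the y axis of plug_a and the x axis of blue_tray, either way round below 0.35 rad) or (x of plug_b in the frame of blue_tray between -0.013 and 0.013 m and (y of plug_b in the frame of blue_tray between -0.046 and -0.02 m or y of plug_b in the frame of blue_tray between 0.02 and 0.046 m) and z of plug_b in the frame of blue_tray between -0.001 and 0.007 m and angle between the y axis of plug_b and the x axis of blue_tray, either way round below 0.35 rad)) and ((x of spring_a in the frame of yellow_tray between -0.013 and 0.013 m and (y of spring_a in the frame of yellow_tray between -0.079 and -0.053 m or y of spring_a in the frame of yellow_tray between -0.013 and 0.013 m or y of spring_a in the frame of yellow_tray between 0.053 and 0.079 m) and z of spring_a in the frame of yellow_tray between -0.001 and 0.007 m and angle between spring_a's own z axis and vertical below 0.15 rad) or (x of spring_b in the frame of yellow_tray between -0.013 and 0.013 m and (y of spring_b in the frame of yellow_tray between -0.079 and -0.053 m or y of spring_b in the frame of yellow_tray between -0.013 and 0.013 m or y of spring_b in the frame of yellow_tray between 0.053 and 0.079 m) and z of spring_b in the frame of yellow_tray between -0.001 and 0.007 m and angle between spring_b's own z axis and vertical below 0.15 rad) or (x of spring_c in the frame of yellow_tray between -0.013 and 0.013 m and (y of spring_c in the frame of yellow_tray between -0.079 and -0.053 m or y of spring_c in the frame of yellow_tray between -0.013 and 0.013 m or y of spring_c in the frame of yellow_tray between 0.053 and 0.079 m) and z of spring_c in the frame of yellow_tray between -0.001 and 0.007 m and angle between spring_c's own z axis and vertical below 0.15 rad)) and x of union in the frame of yellow_tray between -0.013 and 0.013 m and (y of union in the frame of yellow_tray between -0.079 and -0.053 m or y of union in the frame of yellow_tray between -0.013 and 0.013 m or y of union in the frame of yellow_tray between 0.053 and 0.079 m) and z of union in the frame of yellow_tray between -0.001 and 0.007 m and angle between each of union, pot's own z axis and vertical below 0.15 rad and x of pot in the frame of yellow_tray between -0.013 and 0.013 m and (y of pot in the frame of yellow_tray between -0.079 and -0.053 m or y of pot in the frame of yellow_tray between -0.013 and 0.013 m or y of pot in the frame of yellow_tray between 0.053 and 0.079 m) and z of pot in the frame of yellow_tray between -0.001 and 0.007 m and distance of any of spring_a, spring_b, spring_c from where it was at the start of the episode below 0.03 m and distance of any of plug_a, plug_b from where it was at the start of the episode below 0.03 m and horizontal distance between each of spring_a, spring_b, spring_c and plug_a above 0.038 m and horizontal distance between each of spring_a, spring_b, spring_c and plug_b above 0.038 m and horizontal distance between each of spring_a, spring_b, spring_c and union above 0.038 m and horizontal distance between each of spring_a, spring_b, spring_c, union and pot above 0.038 m and linear speed of each of spring_a, spring_b, spring_c, plug_a, plug_b, union, pot below 0.02 m/s and contact force between each of spring_a, spring_b, spring_c, plug_a, plug_b, union, pot and the fingers below 0.1 N); the robot touches nothing.
It also fails if it takes over 99 s, if anything falls off the work surface, if the arm or the gripper's body presses on something with over 40 N, if the wrist force passes 120 N, or if a joint passes its speed limit or range.

## Robot

A 6-joint arm with a two-finger parallel gripper is mounted at the origin on a cart in front of the work surface, level with it; the furniture and walls round the work are solid. World frame = base frame: x ahead of the robot, y to its left, z up, the work surface at z = 0. Lengths are in m, angles in rad, forces in N, time in s.
With the tool pointing down it reaches from about 0.35 to 0.975 m from the base axis. Payload 4.9 kg.
Tool frame: the origin (TCP) lies between the finger pads; the fingertips stand 25 mm ahead of it and the grasp point (between the pads) lies 6 mm ahead of it (manip.tcp_to_tips is the z of the fingertips in the tool frame, in m); z points along the fingers, y is the line along which they close (so a half turn about z gives the same grasp; the last joint's range is limited). The gripper opens to 85 mm and grips with 20 to 120 N. Pads are 22 mm wide; open, the fingers measure 114 mm over their backs; the gripper's body (76 mm by 85 mm) begins 54 mm behind the grasp point. The pads swing forward as they close: fully open they stand 13 mm farther back than shut.
Start: joints at [-1.267, 0.053, 1.613, -0, 1.476, -0.119], TCP at [0.256, -0.57, 0.256] pointing down, gripper open.
Joint ranges: [-3.01, 3.01], [-1.01, 2.22], [0.06, 2.58], [-1.02, 4.17], [0.09, 2.62], [-3.14, 3.14]. Speed limits (rad/s): [2.57, 2.57, 3.14, 3.14, 3.14, 3.14].

## Interface

Orientations are given as a unit quaternion [w, x, y, z].
In Python, from plant import manip gives the robot as it stands. The module is installed in compiled form; this text tells all that it offers.
- The arm moves only by the tool arm_command, never from a script. Its argument "moves" is a list of rows, each a list of 3 entries, a list of its own where there are three numbers: the opening, from -1 (shut) to 1 (fully open), then the shift along the tool's x, y, z in units of 0.15 m (1.0 is 0.15 m), then the turn about the tool's z in units of 2 pi rad (1.0 is 2 pi rad). A call has 1 to 20 rows; each row is the pose to reach, as a shift and turn from the pose commanded when the call began, along the tool's axes at that moment, turning the shorter way round; what a row does not reach only later rows make up. A row lasts 1/12 s, in which the tool goes at most 41.7 mm and 7.16 degrees, less where a joint would pass 70% of its speed; a pose out of reach is approached as far as the arm can. A call with a number of a shift or a turn outside -1 to 1 is refused whole. A call with a gripper value outside its range is refused whole. The fingers move at their own pace and stop on an object; the grip force is fixed at half the most. Time passes only in rows, so rows that repeat a pose let the fingers close. It gives the time, the measured TCP pose, the force, the opening and the grip force at its end, in the units of the state.
- manip.state(): the state, without advancing time (a new reading comes with each control period).
- manip.grab_frame(name): name is "scene" or "top"; returns a dict with "frame" (420x560x3 uint8, red, green, blue), "fx", "fy", "cx", "cy" (pixels), "k1" (the pictures are not rectified: a ray, as slopes to the right and down, at radius r is drawn at 1 + k1 r^2 times it, then the intrinsics apply), "R" (3x3) and "t" (3): a world point X has camera coordinates R X + t. Camera axes: x right, y down, z forward; pixel columns grow to the right and rows downward; lengths in m; the calibration is good to about 2 mm. A picture is of the moment at which its call begins. There is no depth.
- manip.job_done(): hands the job in; it is judged then, once.
Trained networks look in a picture, given as the dict that the camera call returned (one of the last four; its "shot" number tells which), for a name from the list of things; names that differ only in an ending like _2 or _b are one class to them, and where a whole thing is asked for, a point or a joint stands for the part that bears it (a point fixed in the world has none). Each returns a list of dicts, best first, with "confidence" (0 to 1); they miss things now and then, are a little off and sometimes report something else, mostly with a low value. They report only what shows in the picture. A call takes as long as a camera call.
- manip.search_frame(picture, target): "extent" ([left, top, right, bottom] in pixels, round what is visible of it).
The state is a dict: "time": time; "joint_pos": joint angles; "joint_vel": joint speeds; "joint_efforts": joint torques, N m; "tool_pos": TCP position; "tool_rot": TCP orientation; "contact_force": force on the tool from outside, world axes, zero at the start; "ft_torque": the same for the moment, N m; "gripper_width": opening from 0.0 (shut) to 1.0 (fully open); "grasp_force": force on a finger pad.
Only numpy, scipy, OpenCV 4.12 (cv2) and the standard library are available. Lean on these libraries where they do the work, as an engineer would, in place of code of your own. Each camera call takes 0.05 s, during which the arm holds its last target. There are 200 camera calls.

## Working session

There is one attempt and no reset: what is moved stays moved. The work goes in short steps, Python scripts to look and compute and a tool call to move; the robot and the scene stay as the last step left them, time stands still between calls to the robot, and variables do not carry over. Pictures are saved under pics/ and viewed, at most 14 in all, crops included, and the job is handed in when it is done.

Besides the shell and the picture viewer there is one more tool, called after ">>>" by a JSON object that holds its "api" and its "payload", one argument or row to a line. arm_command: Moves the arm, as the interface text tells. Shifts and turns lie within -1 to 1; 1 stands for 0.15 m of shift or 2 pi rad of turn. Its arguments: {"type":"object","properties":{"moves":{"type":"array"}},"required":["moves"]}

```bash
mkdir -p pics; cat > h.py <<'E'
import numpy as np, cv2
from plant import manip
def px2w(p,u,v,z):
    K=np.array([[p['fx'],0,p['cx']],[0,p['fy'],p['cy']],[0,0,1.]])
    d=np.array([p['k1'],0,0,0],float)
    n=cv2.undistortPoints(np.array([[[u,v]]],float),K,d)[0,0]
    R=np.array(p['R']);t=np.array(p['t']);c=-R.T@t;r=R.T@np.array([n[0],n[1],1])
    return c+r*(z-c[2])/r[2]
def w2px(p,X):
    K=np.array([[p['fx'],0,p['cx']],[0,p['fy'],p['cy']],[0,0,1.]])
    return cv2.projectPoints(np.array(X,float).reshape(-1,1,3),cv2.Rodrigues(np.array(p['R'],float))[0],np.array(p['t'],float),K,np.array([p['k1'],0,0,0],float))[0][:,0]
def save(p,n,crop=None,s=1):
    f=p['frame'][:,:,::-1]
    if crop: l,t,r,b=crop; f=f[t:b,l:r]
    cv2.imwrite(n,cv2.resize(f,None,fx=s,fy=s,interpolation=cv2.INTER_CUBIC))
E
python3 - <<'E'
from h import *
for n in ("top","scene"):
    p=manip.grab_frame(n); save(p,f"pics/{n}0.png",s=1.42)
    R=np.array(p['R']);print(n,-R.T@np.array(p['t']),R[2],p['fx'],p['k1'])
    for k in ("blue_tray","yellow_tray","spring_a","plug_a","union","pot"):
        for d in manip.search_frame(p,k):
            if d['confidence']>.2:
                e=d['extent'];print(k,round(d['confidence'],2),np.round(e),px2w(p,(e[0]+e[2])/2,(e[1]+e[3])/2,0.02).round(3))
print(manip.state())
E
```

```text
top [0.4300861  0.00973336 0.95413822] [ 0.14207092 -0.01458115 -0.98974908] 449.6078295451844 -0.021205574528707062
blue_tray 0.59 [365. 214. 443. 277.] [ 0.459 -0.275  0.02 ]
yellow_tray 0.84 [ 86. 189. 194. 261.] [0.51  0.273 0.02 ]
spring_a 0.51 [346. 132. 358. 148.] [ 0.686 -0.175  0.02 ]
spring_a 0.49 [267. 141. 280. 152.] [ 0.673 -0.007  0.02 ]
plug_a 0.62 [293. 252. 325. 262.] [ 0.437 -0.077  0.02 ]
plug_a 0.53 [223. 249. 252. 263.] [0.443 0.071 0.02 ]
union 0.63 [233. 197. 245. 207.] [0.554 0.067 0.02 ]
pot 0.78 [290. 196. 314. 217.] [ 0.544 -0.064  0.02 ]
scene [0.08493563 0.97756561 0.9922394 ] [ 0.31987748 -0.68323011 -0.65641071] 535.915209834671 -0.026158798848354214
blue_tray 0.68 [322. 155. 357. 188.] [ 0.454 -0.252  0.02 ]
yellow_tray 0.7 [191. 261. 281. 335.] [0.503 0.302 0.02 ]
plug_a 0.65 [294. 234. 306. 256.] [0.438 0.08  0.02 ]
plug_a 0.62 [319. 207. 328. 221.] [ 0.428 -0.057  0.02 ]
union 0.47 [259. 223. 265. 235.] [0.552 0.069 0.02 ]
pot 0.58 [278. 191. 294. 207.] [ 0.546 -0.068  0.02 ]
{'time': 0.7, 'joint_pos': array([-1.26701193e+00,  5.26857838e-02,  1.61288119e+00,  9.90430465e-06,
        1.47599642e+00, -1.19023262e-01]), 'joint_vel': array([ 0.00025205, -0.00017833, -0.00035261, -0.00107353,  0.00053925,
        0.00096119]), 'joint_efforts': array([-3.87901491e-04, -3.93565893e+01, -3.70368648e+01, -1.24784751e-04,
        4.82644064e-04,  3.06755965e-06]), 'tool_pos': array([ 0.25643796, -0.56995791,  0.25632365]), 'tool_rot': array([1.41151965e-05, 9.77737407e-01, 2.09832227e-01, 6.25872679e-06]), 'contact_force': array([0.61799305, 0.27922984, 0.02656394]), 'ft_torque': array([ 0.03428835,  0.02258344, -0.03303194]), 'grasp_force': 0.0, 'gripper_width': 0.9959535718571365}
```

View pics/top0.png

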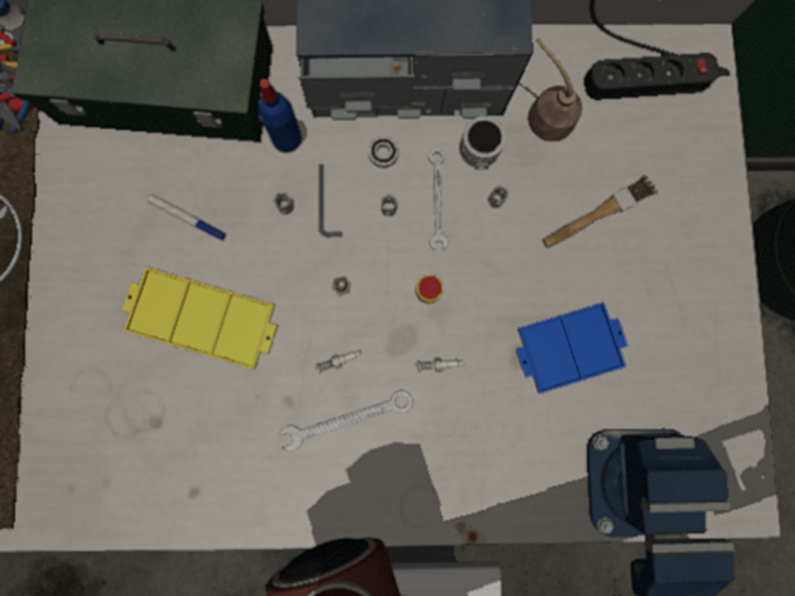

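View pics/scene0.png

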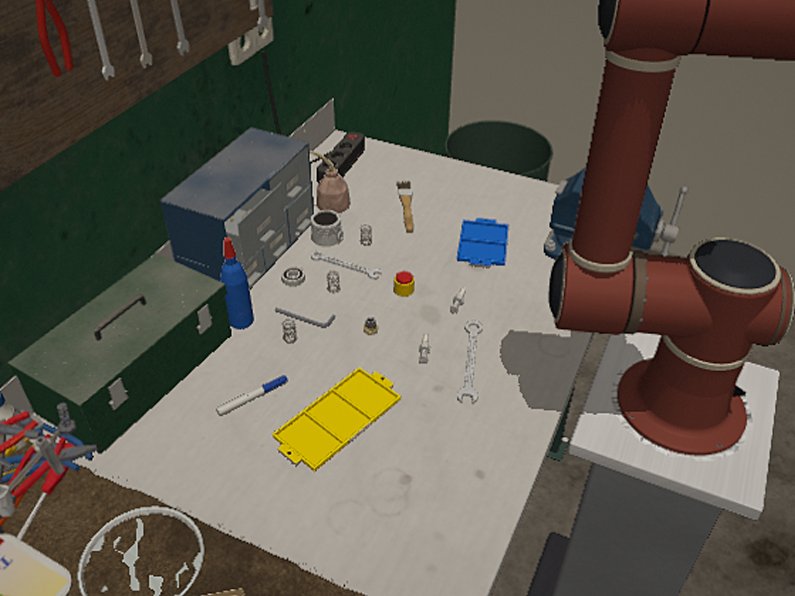

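The pictures show the yellow tray at about (140,224) px and the blue one at (402,246) in the top frame. The springs are at (200,143), (274,145) and (351,139), the union at (241,201), the pot at (302,203), and the plugs at (239,255) and (310,257). I'll refine the poses next.

```bash
cat > m.py <<'E'
from h import *
from scipy.optimize import minimize
T=manip.grab_frame("top");S=manip.grab_frame("scene")
def boxpts(l,w,z): return np.array([[l,w,z],[l,-w,z],[-l,-w,z],[-l,w,z]])/1.
def sil(p,pts):
    # filled convex hulls at 4x, returns mask
    m=np.zeros((420*4,560*4),np.uint8)
    for q in pts: cv2.fillConvexPoly(m,cv2.convexHull(np.round((w2px(p,q)+.5)*4).astype(np.int32)),1)
    return cv2.resize(m.astype(np.float32),(560,420),interpolation=cv2.INTER_AREA)
def mask(p,lo,hi):
    h=cv2.cvtColor(p['frame'],cv2.COLOR_RGB2HSV); return cv2.inRange(h,lo,hi)
trays={'blue':((105,130,60),(125,255,255),.068,(.459,-.275,.2),[(365,214,443,277),(322,155,357,188)]),
 'yellow':((22,140,90),(34,255,255),.101,(.51,.273,-.25),[(86,189,194,261),(191,261,281,335)])}
print('tray x y yaw, residual px count')
for n,(lo,hi,L,g,bx) in trays.items():
    for cams in ((0,),(1,),(0,1)):
        ms=[]
        for p,b in zip((T,S),bx):
            m=np.zeros((420,560),np.float32);l,t,r,bb=b;m[t-8:bb+8,l-8:r+8]=(mask(p,lo,hi)>0)[t-8:bb+8,l-8:r+8];ms.append(m)
        def hulls(v):
            c,s=np.cos(v[2]),np.sin(v[2]);R=np.array([[c,-s,0],[s,c,0],[0,0,1]])
            B=np.vstack([boxpts(.05,L,0),boxpts(.05,L,.01)])
            return [B@R.T+[v[0],v[1],0]]
        def cost(v):
            H=hulls(v);e=0
            for i in cams:
                o=cv2.morphologyEx(ms[i],cv2.MORPH_OPEN,np.ones((3,3)))*0+ms[i]
                e+=np.abs(sil((T,S)[i],H)-o).sum()
            return e
        best=min((minimize(cost,np.array(g)+[0,0,d],method='Nelder-Mead',options=dict(initial_simplex=np.array(g)+[0,0,d]+np.array([[0,0,0],[.01,0,0],[0,.01,0],[0,0,.1]]))) for d in (-.1,.1)),key=lambda r:r.fun)
        print(n,cams,best.x.round(4),best.fun)
    cv2.imwrite(f'pics/m_{n}.png',ms[0]*255)
E
python3 - <<'E'
from m import *
out=[]
for p,cs in ((T,[(200,143),(274,145),(351,139),(241,201),(302,203),(239,255),(310,257)]),(S,[(204,233),(235,199),(258,165),(261,229),(285,199),(299,245),(323,211)])):
    f=p['frame'][:,:,::-1];row=[]
    for u,v in cs: row.append(cv2.resize(f[v-20:v+20,u-20:u+20],(200,200),interpolation=cv2.INTER_NEAREST))
    out+= [np.hstack(row[:4]),np.hstack(row[4:]+[row[0]*0])]
a=np.vstack(out);cv2.imwrite('pics/parts.png',cv2.resize(a,(600,600)))
E
```

```text
tray x y yaw, residual px count
blue (0,) [ 0.4622 -0.2758  0.2655] 323.9375
blue (1,) [ 0.462  -0.2796  0.2787] 69.125
blue (0, 1) [ 0.4619 -0.2772  0.2719] 401.9375
yellow (0,) [ 0.5151  0.2777 -0.2996] 356.75
yellow (1,) [ 0.5133  0.2743 -0.2955] 230.5625
yellow (0, 1) [ 0.5139  0.2756 -0.295 ] 602.4375[ WARN:0@4.542] global loadsave.cpp:1063 imwrite_ Unsupported depth image for selected encoder is fallbacked to CV_8U.
```

View pics/parts.png

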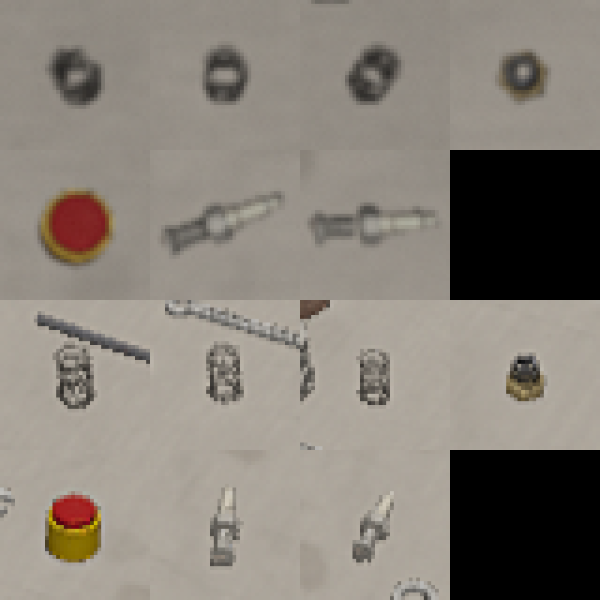

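```bash
cat > f.py <<'E'
from h import *
from scipy.optimize import minimize
def sil(p,q):
    m=np.zeros((1680,2240),np.uint8)
    cv2.fillConvexPoly(m,cv2.convexHull(np.round((w2px(p,q)+.5)*4).astype(np.int32)),1)
    return cv2.resize(m.astype(np.float32),(560,420),interpolation=cv2.INTER_AREA)
def fg(p,X,r):
    u,v=np.round(w2px(p,[X])[0]).astype(int);f=p['frame'].astype(float)
    b=np.median(f[v-25:v+25,u-25:u+25].reshape(-1,3),0)
    m=((np.abs(f-b).max(2)>28)*1).astype(np.uint8);w=np.zeros_like(m);w[v-r:v+r+1,u-r:u+r+1]=1
    m=cv2.morphologyEx(m*w,cv2.MORPH_CLOSE,np.ones((5,5)))
    n,l,s,c=cv2.connectedComponentsWithStats(m);k=1+np.argmax(s[1:,4]);return (l==k).astype(np.float32)
a=np.linspace(0,2*np.pi,24,endpoint=False)
def cyl(x,y,R,h,z=0): return np.vstack([np.c_[x+R*np.cos(a),y+R*np.sin(a),0*a+zz] for zz in (z,z+h)])
def fit(ps,x,y,R,h,r=13,z=0):
    ms=[fg(p,[x,y,h/2],r) for p in ps]
    o=minimize(lambda v:sum(np.abs(sil(p,cyl(*v,R,h,z))-m).sum() for p,m in zip(ps,ms)),[x,y],method='Nelder-Mead',options=dict(initial_simplex=[[x,y],[x+.008,y],[x,y+.008]]))
    return o.x.round(4),o.fun
E
python3 - <<'E'
from f import *
T=manip.grab_frame("top");S=manip.grab_frame("scene")
for n,u,v,R,h in (('s1',200,143,.012,.04),('s2',274,145,.012,.04),('s3',351,139,.012,.04),('union',239.5,202,.0145,.009),('pot',302,206,.02,.038)):
    X=px2w(T,u,v,.02 if h>.02 else .01)
    if n=='union': R,h=.013,.024
    print(n,fit([T],X[0],X[1],R,h),fit([S],X[0],X[1],R,h),fit([T,S],X[0],X[1],R,h))
for n,u,v in (('pa',239,255),('pb',310,257)):
    X=px2w(T,u,v,.009);m=fg(T,X,18);q=np.array([px2w(T,c,r,.009) for r,c in np.argwhere(m)])[:,:2]
    c=cv2.minAreaRect((q*1e4).astype(np.float32));print(n,len(q),q.mean(0),c, 'hex',X)
print('pb hex',px2w(T,308.9,256.7,.009))
E
```

```text
s1 (array([0.6827, 0.1504]), np.float64(16.1875)) (array([0.6839, 0.1463]), np.float64(83.0625)) (array([0.6827, 0.1495]), np.float64(110.875))
s2 (array([ 0.6769, -0.0071]), np.float64(15.0625)) (array([ 0.6775, -0.0075]), np.float64(50.875)) (array([ 0.6774, -0.0072]), np.float64(67.125))
s3 (array([ 0.6887, -0.1712]), np.float64(14.25)) (array([ 0.6894, -0.1755]), np.float64(10.875)) (array([ 0.6884, -0.1718]), np.float64(32.625))
union (array([0.5582, 0.0655]), np.float64(14.0)) (array([0.5587, 0.0645]), np.float64(19.5625)) (array([0.5583, 0.0653]), np.float64(33.3125))
pot (array([ 0.5505, -0.0639]), np.float64(22.625)) (array([ 0.55  , -0.0653]), np.float64(26.6875)) (array([ 0.5501, -0.0638]), np.float64(51.6875))
pa 128 [0.44343915 0.08266876] ((4443.57958984375, 809.1307373046875), (196.6251220703125, 423.5020446777344), 14.358338356018066) hex [0.44463077 0.06806042 0.009     ]
pb 134 [ 0.43961367 -0.06487044] ((4406.3984375, -633.3638916015625), (376.92724609375, 207.1651153564453), 89.12222290039062) hex [ 0.43829885 -0.07996524  0.009     ]
pb hex [ 0.43895498 -0.0776826   0.009     ]
```

>>> {"api": "arm_command", "payload": {
  "moves": [
    [0.1,[0.8,-0.8,-0.27],0],
    [0.1,[0.8,-0.8,-0.27],0],
    [0.1,[0.8,-0.8,-0.27],0],
    [0.1,[0.8,-0.8,-0.27],0],
    [0.1,[0.8,-0.8,-0.27],0]
  ]
}}

```text
time: 1.32
tool_pos: [0.3186, -0.4077, 0.2992]
tool_rot: [0.001, 0.977, 0.212, 0.001]
contact_force: [0.7, 0.0, 1.0]
gripper_width: 0.547
grasp_force: 0.0
```

>>> {"api": "arm_command", "payload": {
  "moves": [
    [0.1,[0.8,-0.83,0],0],
    [0.1,[0.8,-0.83,0],0],
    [0.1,[0.8,-0.83,0],0],
    [0.1,[0.8,-0.83,0],0],
    [0.1,[0.8,-0.83,0],0]
  ]
}}

```text
time: 1.73
tool_pos: [0.3763, -0.2442, 0.2971]
tool_rot: [-0.0, 0.977, 0.212, 0.001]
contact_force: [-0.2, -1.4, -0.7]
gripper_width: 0.55
grasp_force: 0.0
```

>>> {"api": "arm_command", "payload": {
  "moves": [
    [0.1,[0.856,-0.864,1],-0.1827],
    [0.1,[0.856,-0.864,1],-0.1827],
    [0.1,[0.856,-0.864,1],-0.1827],
    [0.1,[0.856,-0.864,1],-0.1827],
    [0.1,[0.856,-0.864,1],-0.1827],
    [0.1,[0.856,-0.864,1],-0.1827],
    [0.1,[0.856,-0.864,1],-0.1827],
    [0.1,[0.856,-0.864,1],-0.1827],
    [0.1,[0.856,-0.864,1],-0.1827],
    [0.1,[0.856,-0.864,1],-0.1827],
    [0.1,[0.856,-0.864,1],-0.1827]
  ]
}}

```text
time: 2.65
tool_pos: [0.439, -0.078, 0.1468]
tool_rot: [0.0, 0.708, 0.706, -0.0]
contact_force: [0.6, -0.7, 0.1]
gripper_width: 0.551
grasp_force: 0.0
```

>>> {"api": "arm_command", "payload": {
  "moves": [
    [0.1,[0,0,0.5],0],
    [0.1,[0,0,0.7],0],
    [0.1,[0,0,0.792],0],
    [0.1,[0,0,0.792],0],
    [-1,[0,0,0.792],0],
    [-1,[0,0,0.792],0],
    [-1,[0,0,0.792],0],
    [-1,[0,0,0.792],0],
    [-1,[0,0,0.792],0],
    [-1,[0,0,0.792],0],
    [-1,[0,0,0.792],0],
    [-1,[0,0,0.792],0]
  ]
}}

```text
time: 3.65
tool_pos: [0.4393, -0.0778, 0.0286]
tool_rot: [0.001, 0.707, 0.707, 0.0]
contact_force: [0.1, -0.8, 3.4]
gripper_width: 0.183
grasp_force: 58.8
```

>>> {"api": "arm_command", "payload": {
  "moves": [
    [-1,[0,0,-0.3],0],
    [-1,[0,0,-0.6],0],
    [-1,[0,0,-0.6],0],
    [-1,[0,0,-0.6],0]
  ]
}}

```text
time: 3.98
tool_pos: [0.4415, -0.0784, 0.122]
tool_rot: [0.004, 0.707, 0.707, 0.002]
contact_force: [0.3, -0.7, -1.6]
gripper_width: 0.186
grasp_force: 59.0
```

```bash
python3 - <<'E'
from h import *
p=manip.grab_frame("scene");c=w2px(p,[[.439,-.078,.1]])[0].astype(int);l,t=c-[60,45]
save(p,'pics/g1.png',(l,t,l+120,t+90),5);print(manip.state()['gripper_width'])
E
```

```text
0.18625304948917668
```

View pics/g1.png

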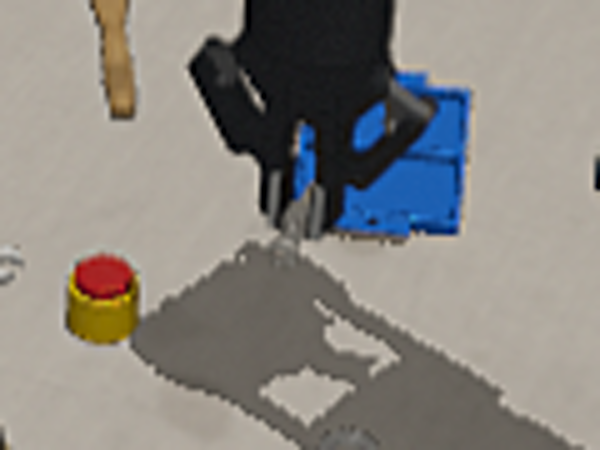

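>>> {"api": "arm_command", "payload": {
  "moves": [
    [-1,[-0.8,0.1,0],0],
    [-1,[-0.8,0.1,0],0],
    [-1,[-0.8,0.1,0],0],
    [-1,[-0.8,0.1,0],0]
  ]
}}

```text
time: 4.37
tool_pos: [0.4534, -0.2021, 0.1162]
tool_rot: [-0.0, 0.709, 0.705, -0.001]
contact_force: [0.1, 0.4, 0.6]
gripper_width: 0.186
grasp_force: 58.9
```

>>> {"api": "arm_command", "payload": {
  "moves": [
    [-1,[-0.733,0.127,0],0.207],
    [-1,[-0.733,0.127,0],0.207],
    [-1,[-0.733,0.127,0],0.207],
    [-1,[-0.733,0.127,0],0.207],
    [-1,[-0.733,0.127,0],0.207],
    [-1,[-0.733,0.127,0],0.207],
    [-1,[-0.733,0.127,0],0.207],
    [-1,[-0.733,0.127,0],0.207],
    [-1,[-0.733,0.127,0],0.207],
    [-1,[-0.733,0.127,0],0.207],
    [-1,[-0.733,0.127,0],0.207],
    [-1,[-0.733,0.127,0],0.207],
    [-1,[-0.733,0.127,0],0.207]
  ]
}}

```text
time: 5.45
tool_pos: [0.4719, -0.3065, 0.1157]
tool_rot: [-0.002, 0.991, 0.135, -0.001]
contact_force: [-0.4, -0.3, -0.2]
gripper_width: 0.186
grasp_force: 59.0
```

```bash
python3 - <<'E'
from h import *
p=manip.grab_frame("scene");c=w2px(p,[[.4732,-.308,.09]])[0].astype(int);l,t=c-[60,45]
save(p,'pics/g2.png',(l,t,l+120,t+90),5);print(manip.state()['tool_pos'],manip.state()['tool_rot'])
E
```

```text
[ 0.47215262 -0.30671281  0.11614568] [-0.00118348  0.99079133  0.13538884 -0.00100417]
```

View pics/g2.png

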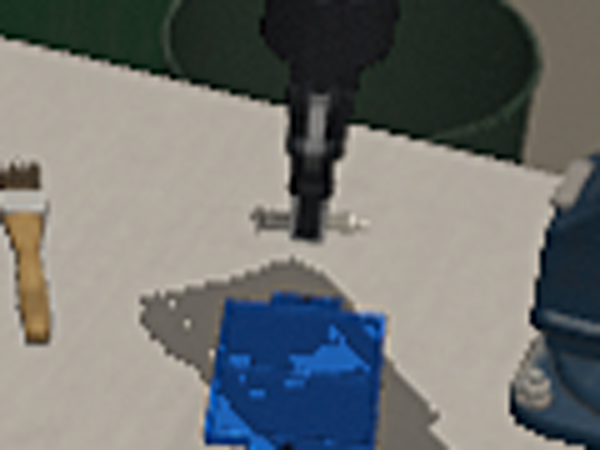

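>>> {"api": "arm_command", "payload": {
  "moves": [
    [-1,[0,0,0.25],0],
    [-1,[0,0,0.45],0],
    [-1,[0,0,0.54],0],
    [-1,[0,0,0.565],0],
    [-1,[0,0,0.565],0],
    [-0.4,[0,0,0.565],0],
    [-0.4,[0,0,0.565],0],
    [-0.4,[0,0,0.565],0],
    [-0.4,[0,0,0.565],0],
    [-0.4,[0,0,0.565],0]
  ]
}}

```text
time: 6.33
tool_pos: [0.4731, -0.3077, 0.0336]
tool_rot: [0.0, 0.991, 0.135, 0.0]
contact_force: [-0.7, 0.1, 0.4]
gripper_width: 0.3
grasp_force: 0.0
```

>>> {"api": "arm_command", "payload": {
  "moves": [
    [-0.4,[0,0,-0.15],0],
    [-0.4,[0,0,-0.6],0],
    [-0.4,[0,0,-0.6],0],
    [-0.4,[0,0,-0.6],0],
    [0.1,[0,0,-0.6],0]
  ]
}}

```text
time: 6.75
tool_pos: [0.4743, -0.3087, 0.1261]
tool_rot: [0.002, 0.991, 0.135, 0.002]
contact_force: [-0.2, -0.1, -0.7]
gripper_width: 0.422
grasp_force: 0.0
```

```bash
python3 - <<'E'
from h import *
s=manip.state();p=s['tool_pos'];q=s['tool_rot'];y=2*np.arctan2(q[2],q[1]);print(p,y)
X=np.array([np.cos(y),np.sin(y)]);Y=np.array([np.sin(y),-np.cos(y)])
d=np.array([.6774,-.0072])-p[:2];print(d@X/.15,d@Y/.15,-(np.pi/2-y)/2/np.pi)
E
```

```text
[ 0.47425489 -0.30867974  0.12608223] 0.27016691321708647
1.8415927940447219 -1.5755073524113659 -0.20700160030162157
```

>>> {"api": "arm_command", "payload": {
  "moves": [
    [0.1,[0.925,-0.785,0],0],
    [0.1,[0.925,-0.785,0],0],
    [0.1,[0.925,-0.785,0],0],
    [0.1,[0.925,-0.785,0],0],
    [0.1,[0.925,-0.785,0],0]
  ]
}}

```text
time: 7.17
tool_pos: [0.5761, -0.1527, 0.1213]
tool_rot: [-0.001, 0.991, 0.136, -0.001]
contact_force: [-0.5, -0.4, 0.6]
gripper_width: 0.548
grasp_force: 0.0
```

>>> {"api": "arm_command", "payload": {
  "moves": [
    [0.1,[0.925,-0.785,0],-0.207],
    [0.1,[0.925,-0.785,0],-0.207],
    [0.1,[0.925,-0.785,0],-0.207],
    [0.1,[0.925,-0.785,0],-0.207],
    [0.1,[0.925,-0.785,0],-0.207],
    [0.1,[0.925,-0.785,0],-0.207],
    [0.1,[0.925,-0.785,0],-0.207],
    [0.1,[0.925,-0.785,0],-0.207],
    [0.1,[0.925,-0.785,0],-0.207],
    [0.1,[0.925,-0.785,0],-0.207],
    [0.1,[0.925,-0.785,0],-0.207],
    [0.1,[0.925,-0.785,0],-0.207],
    [0.1,[0.925,-0.785,0],-0.207]
  ]
}}

```text
time: 8.25
tool_pos: [0.6765, -0.0064, 0.1214]
tool_rot: [-0.001, 0.708, 0.707, -0.001]
contact_force: [-0.8, -0.6, -0.1]
gripper_width: 0.554
grasp_force: 0.0
```

```bash
python3 - <<'E'
from h import *
p=manip.grab_frame("scene");a=p['frame']
c=w2px(p,[[.462,-.277,.0]])[0].astype(int);b=w2px(p,[[.677,-.007,.05]])[0].astype(int)
cut=lambda c:cv2.resize(a[c[1]-40:c[1]+40,c[0]-40:c[0]+40],(400,400),interpolation=cv2.INTER_CUBIC)
cv2.imwrite('pics/g3.png',np.hstack([cut(c),cut(b)])[:,:,::-1]);print(manip.state()['tool_pos'],manip.state()['tool_rot'])
E
```

```text
[ 0.67676836 -0.00651223  0.12175719] [-9.03902323e-04  7.07646541e-01  7.06565697e-01 -6.86936327e-04]
```

View pics/g3.png

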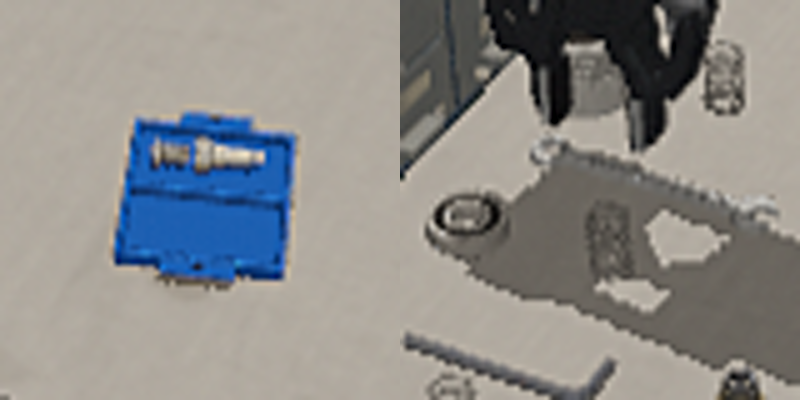

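The plug lies centred in the blue tray's far compartment and the open gripper stands over the middle spring.

>>> {"api": "arm_command", "payload": {
  "moves": [
    [0.1,[0,0,0.25],0],
    [0.1,[0,0,0.5],0],
    [0.1,[0,0,0.592],0],
    [0.1,[0,0,0.592],0],
    [-1,[0,0,0.592],0],
    [-1,[0,0,0.592],0],
    [-1,[0,0,0.592],0],
    [-1,[0,0,0.592],0],
    [-1,[0,0,0.592],0],
    [-1,[0,0,0.592],0],
    [-1,[0,0,0.592],0],
    [-1,[0,0,0.592],0]
  ]
}}

```text
time: 9.3
tool_pos: [0.679, -0.0067, 0.0368]
tool_rot: [0.001, 0.707, 0.707, 0.001]
contact_force: [-0.6, 0.3, 6.6]
gripper_width: 0.258
grasp_force: 59.4
```

>>> {"api": "arm_command", "payload": {
  "moves": [
    [-1,[0,0,-0.2],0],
    [-1,[0,0,-0.45],0],
    [-1,[0,0,-0.6],0],
    [-1,[0,0,-0.6],0]
  ]
}}

```text
time: 9.63
tool_pos: [0.6815, -0.0069, 0.1323]
tool_rot: [0.005, 0.707, 0.707, 0.004]
contact_force: [1.1, -0.7, 1.5]
gripper_width: 0.264
grasp_force: 59.2
```

>>> {"api": "arm_command", "payload": {
  "moves": [
    [-1,[-0.793,-0.747,0],0],
    [-1,[-0.793,-0.747,0],0],
    [-1,[-0.793,-0.747,0],0],
    [-1,[-0.793,-0.747,0],0],
    [-1,[-0.793,-0.747,0],0]
  ]
}}

```text
time: 10.05
tool_pos: [0.5609, -0.1289, 0.1228]
tool_rot: [-0.001, 0.709, 0.705, -0.002]
contact_force: [0.8, 1.4, -1.4]
gripper_width: 0.267
grasp_force: 59.3
```

>>> {"api": "arm_command", "payload": {
  "moves": [
    [-1,[-0.793,-0.747,0],0],
    [-1,[-0.793,-0.747,0],0],
    [-1,[-0.793,-0.747,0],0],
    [-1,[-0.793,-0.747,0],0],
    [-1,[-0.793,-0.747,0],0],
    [-1,[-0.793,-0.747,0],0],
    [-1,[-0.793,-0.747,0],0],
    [-1,[-0.793,-0.747,0],0]
  ]
}}

```text
time: 10.72
tool_pos: [0.4539, -0.2437, 0.1242]
tool_rot: [-0.0, 0.707, 0.707, 0.0]
contact_force: [0.2, -0.2, -0.4]
gripper_width: 0.261
grasp_force: 59.4
```

```bash
python3 - <<'E'
from h import *
p=manip.grab_frame("scene");a=p['frame'];s=manip.state()
c=w2px(p,[[.462,-.277,.05]])[0].astype(int)
cut=lambda c:cv2.resize(a[c[1]-40:c[1]+40,c[0]-40:c[0]+40],(400,400),interpolation=cv2.INTER_CUBIC)
cv2.imwrite('pics/g4.png',cut(c)[:,:,::-1]);print(s['tool_pos'],s['tool_rot'],s['gripper_width'])
E
```

```text
[ 0.45406995 -0.24354879  0.1242689 ] [-1.73147633e-04  7.06513898e-01  7.07699141e-01  8.91400519e-05] 0.26214183783110706
```

View pics/g4.png

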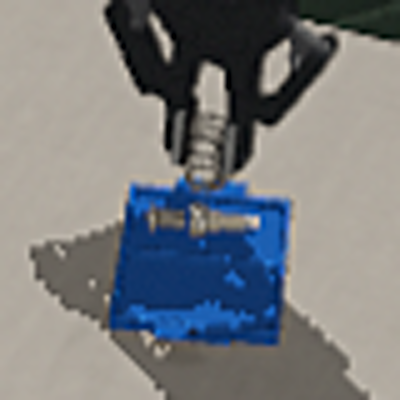

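>>> {"api": "arm_command", "payload": {
  "moves": [
    [-1,[0,0,0.25],0],
    [-1,[0,0,0.45],0],
    [-1,[0,0,0.54],0],
    [-1,[0,0,0.573],0],
    [-1,[0,0,0.573],0],
    [-1,[0,0,0.573],0],
    [-0.1,[0,0,0.573],0],
    [-0.1,[0,0,0.573],0],
    [-0.1,[0,0,0.573],0],
    [-0.1,[0,0,0.573],0],
    [-0.1,[0,0,0.573],0]
  ]
}}

```text
time: 11.68
tool_pos: [0.4535, -0.2444, 0.0385]
tool_rot: [0.0, 0.707, 0.707, -0.0]
contact_force: [-0.4, 1.2, -0.2]
gripper_width: 0.442
grasp_force: 0.0
```

>>> {"api": "arm_command", "payload": {
  "moves": [
    [-0.1,[0,0,-0.15],0],
    [-0.1,[0,0,-0.45],0],
    [0.46,[0,0,-0.6],0],
    [0.46,[0,0,-0.6],0]
  ]
}}

```text
time: 12.02
tool_pos: [0.4569, -0.247, 0.1357]
tool_rot: [0.006, 0.707, 0.707, 0.001]
contact_force: [0.0, -0.9, 0.8]
gripper_width: 0.717
grasp_force: 0.0
```

>>> {"api": "arm_command", "payload": {
  "moves": [
    [0.46,[0.607,0.32,0],0],
    [0.46,[0.607,0.32,0],0],
    [0.46,[0.607,0.32,0],0],
    [0.46,[0.607,0.32,0],0]
  ]
}}

```text
time: 12.35
tool_pos: [0.5024, -0.1505, 0.1282]
tool_rot: [-0.0, 0.706, 0.708, 0.001]
contact_force: [-0.4, 0.1, -0.5]
gripper_width: 0.725
grasp_force: 0.0
```

>>> {"api": "arm_command", "payload": {
  "moves": [
    [0.46,[0.6,0.327,0],0],
    [0.46,[0.6,0.327,0],0],
    [0.46,[0.6,0.327,0],0],
    [0.46,[0.6,0.327,0],0],
    [0.46,[0.6,0.327,0],0],
    [0.46,[0.6,0.327,0],0]
  ]
}}

```text
time: 12.85
tool_pos: [0.5499, -0.0642, 0.128]
tool_rot: [-0.0, 0.707, 0.707, -0.001]
contact_force: [-0.7, -0.6, -0.6]
gripper_width: 0.731
grasp_force: 0.0
```

```bash
python3 - <<'E'
from h import *
p=manip.grab_frame("scene");a=p['frame'];s=manip.state()
c=w2px(p,[[.462,-.277,.0]])[0].astype(int);b=w2px(p,[[.55,-.064,.05]])[0].astype(int)
cut=lambda c:cv2.resize(a[c[1]-40:c[1]+40,c[0]-40:c[0]+40],(400,400),interpolation=cv2.INTER_CUBIC)
cv2.imwrite('pics/g5.png',np.hstack([cut(c),cut(b)])[:,:,::-1]);print(s['tool_pos'],s['tool_rot'],s['gripper_width'])
E
```

```text
[ 0.54987054 -0.06450831  0.12811974] [-1.59340150e-04  7.07573745e-01  7.06639392e-01 -3.74566169e-04] 0.7312274592276937
```

View pics/g5.png

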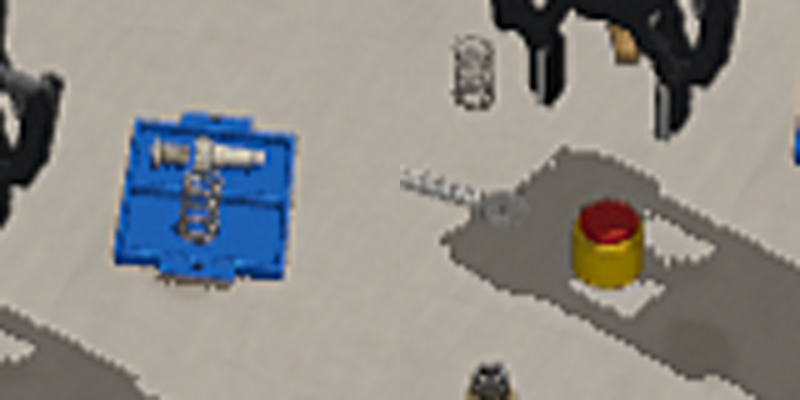

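>>> {"api": "arm_command", "payload": {
  "moves": [
    [0.46,[0,0,0.25],0],
    [0.46,[0,0,0.5],0],
    [0.46,[0,0,0.647],0],
    [0.46,[0,0,0.647],0],
    [-1,[0,0,0.647],0],
    [-1,[0,0,0.647],0],
    [-1,[0,0,0.647],0],
    [-1,[0,0,0.647],0],
    [-1,[0,0,0.647],0],
    [-1,[0,0,0.647],0],
    [-1,[0,0,0.647],0],
    [-1,[0,0,0.647],0]
  ]
}}

```text
time: 13.9
tool_pos: [0.5518, -0.0638, 0.0334]
tool_rot: [0.001, 0.707, 0.707, 0.001]
contact_force: [-1.9, -0.5, 7.5]
gripper_width: 0.447
grasp_force: 61.0
```

>>> {"api": "arm_command", "payload": {
  "moves": [
    [-1,[0,0,-0.2],0],
    [-1,[0,0,-0.45],0],
    [-1,[0,0,-0.6],0],
    [-1,[0,0,-0.6],0]
  ]
}}

```text
time: 14.23
tool_pos: [0.5543, -0.0642, 0.1282]
tool_rot: [0.005, 0.707, 0.707, 0.003]
contact_force: [1.5, 0.4, 0.2]
gripper_width: 0.45
grasp_force: 60.5
```

>>> {"api": "arm_command", "payload": {
  "moves": [
    [-1,[0.757,-0.08,0],0],
    [-1,[0.757,-0.08,0],0],
    [-1,[0.757,-0.08,0],0],
    [-1,[0.757,-0.08,0],0]
  ]
}}

```text
time: 14.57
tool_pos: [0.5368, 0.0547, 0.1202]
tool_rot: [-0.002, 0.705, 0.709, 0.0]
contact_force: [-0.6, -0.4, -1.3]
gripper_width: 0.448
grasp_force: 60.5
```

>>> {"api": "arm_command", "payload": {
  "moves": [
    [-1,[0.757,-0.08,0],0],
    [-1,[0.757,-0.08,0],0],
    [-1,[0.757,-0.08,0],0],
    [-1,[0.757,-0.08,0],0]
  ]
}}

```text
time: 14.9
tool_pos: [0.5251, 0.1679, 0.1205]
tool_rot: [-0.001, 0.705, 0.709, 0.0]
contact_force: [0.5, -0.2, -1.2]
gripper_width: 0.444
grasp_force: 60.5
```

>>> {"api": "arm_command", "payload": {
  "moves": [
    [-1,[0.753,-0.078,0],0],
    [-1,[0.753,-0.078,0],0],
    [-1,[0.753,-0.078,0],0],
    [-1,[0.753,-0.078,0],0],
    [-1,[0.753,-0.078,0],0],
    [-1,[0.753,-0.078,0],0],
    [-1,[0.753,-0.078,0],0]
  ]
}}

```text
time: 15.48
tool_pos: [0.5148, 0.2753, 0.1208]
tool_rot: [-0.0, 0.708, 0.707, -0.001]
contact_force: [1.0, -1.1, -1.4]
gripper_width: 0.444
grasp_force: 60.5
```

```bash
python3 - <<'E'
from h import *
p=manip.grab_frame("scene");a=p['frame'];s=manip.state()
c=w2px(p,[[.5143,.276,.05]])[0].astype(int)
cut=lambda c:cv2.resize(a[c[1]-60:c[1]+60,c[0]-60:c[0]+60],(480,480),interpolation=cv2.INTER_CUBIC)
cv2.imwrite('pics/g6.png',cut(c)[:,:,::-1]);print(s['tool_pos'],s['tool_rot'],s['gripper_width'])
E
```

```text
[0.51489177 0.27530609 0.12099194] [-3.86862977e-05  7.07697785e-01  7.06515149e-01 -4.32401485e-04] 0.44867086602423667
```

View pics/g6.png

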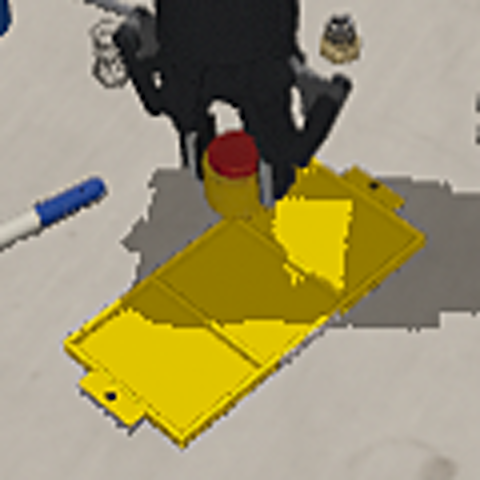

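>>> {"api": "arm_command", "payload": {
  "moves": [
    [-1,[0,0,0.25],0],
    [-1,[0,0,0.45],0],
    [-1,[0,0,0.54],0],
    [-1,[0,0,0.573],0],
    [-1,[0,0,0.573],0],
    [-1,[0,0,0.573],0],
    [0.4,[0,0,0.573],0],
    [0.4,[0,0,0.573],0],
    [0.4,[0,0,0.573],0],
    [0.4,[0,0,0.573],0],
    [0.4,[0,0,0.573],0]
  ]
}}

```text
time: 16.45
tool_pos: [0.515, 0.2767, 0.0357]
tool_rot: [0.0, 0.707, 0.707, 0.0]
contact_force: [0.2, 0.0, -0.7]
gripper_width: 0.698
grasp_force: 0.0
```

>>> {"api": "arm_command", "payload": {
  "moves": [
    [0.4,[0,0,-0.15],0],
    [0.4,[0,0,-0.45],0],
    [0.4,[0,0,-0.6],0],
    [0.1,[0,0,-0.6],0]
  ]
}}

```text
time: 16.78
tool_pos: [0.5189, 0.2783, 0.1333]
tool_rot: [0.003, 0.707, 0.707, 0.006]
contact_force: [1.1, 0.6, 0.9]
gripper_width: 0.576
grasp_force: 0.0
```

>>> {"api": "arm_command", "payload": {
  "moves": [
    [0.1,[-0.42,0.56,0],0],
    [0.1,[-0.42,0.56,0],0],
    [0.1,[-0.42,0.56,0],0],
    [0.1,[-0.42,0.56,0],0]
  ]
}}

```text
time: 17.12
tool_pos: [0.6019, 0.2109, 0.1257]
tool_rot: [0.001, 0.708, 0.706, 0.001]
contact_force: [-0.8, -0.5, 1.0]
gripper_width: 0.557
grasp_force: 0.0
```

>>> {"api": "arm_command", "payload": {
  "moves": [
    [0.1,[-0.42,0.565,0],0],
    [0.1,[-0.42,0.565,0],0],
    [0.1,[-0.42,0.565,0],0],
    [0.1,[-0.42,0.565,0],0],
    [0.1,[-0.42,0.565,0],0],
    [0.1,[-0.42,0.565,0],0]
  ]
}}

```text
time: 17.62
tool_pos: [0.6825, 0.1513, 0.1247]
tool_rot: [-0.001, 0.707, 0.707, -0.001]
contact_force: [-0.3, -0.9, -0.6]
gripper_width: 0.55
grasp_force: 0.0
```

```bash
python3 - <<'E'
from h import *
p=manip.grab_frame("scene");a=p['frame'];s=manip.state()
c=w2px(p,[[.5143,.276,.03]])[0].astype(int);b=w2px(p,[[.683,.15,.05]])[0].astype(int)
cut=lambda c:cv2.resize(a[c[1]-50:c[1]+50,c[0]-50:c[0]+50],(400,400),interpolation=cv2.INTER_CUBIC)
cv2.imwrite('pics/g7.png',np.hstack([cut(c),cut(b)])[:,:,::-1]);print(s['tool_pos'],s['tool_rot'],s['gripper_width'])
E
```

```text
[0.68226857 0.15165868 0.12484043] [-6.66273412e-04  7.06752218e-01  7.07460689e-01 -4.80983394e-04] 0.5510306441151412
```

View pics/g7.png

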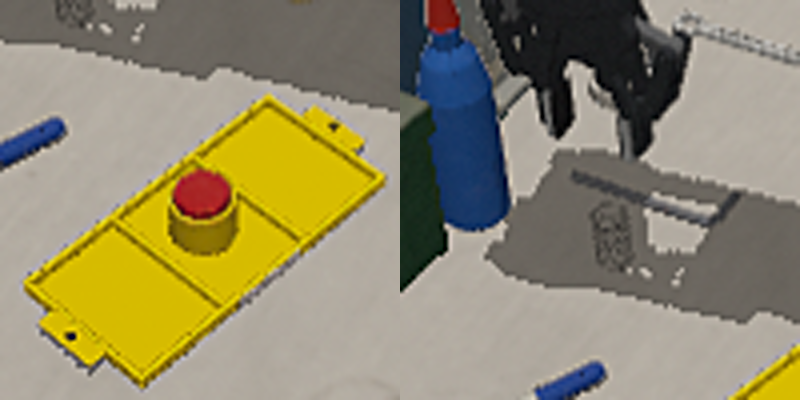

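```bash
python3 - <<'E'
from h import *
p=manip.grab_frame("scene");b=w2px(p,[[.683,.15,.05]])[0].astype(int)
for u,v in ((440,215),(475,230),(508,215)): print(px2w(p,b[0]-50+(u-400)/4,b[1]-50+v/4,0))
E
```

```text
[ 8.07569953e-01  1.64371148e-01 -1.11022302e-16]
[0.7782026 0.1663378 0.       ]
[0.76640326 0.1445388  0.        ]
```

>>> {"api": "arm_command", "payload": {
  "moves": [
    [0.1,[0,0,0.25],0],
    [0.1,[0,0,0.5],0],
    [0.1,[0,0,0.607],0],
    [0.1,[0,0,0.607],0],
    [-1,[0,0,0.607],0],
    [-1,[0,0,0.607],0],
    [-1,[0,0,0.607],0],
    [-1,[0,0,0.607],0],
    [-1,[0,0,0.607],0],
    [-1,[0,0,0.607],0],
    [-1,[0,0,0.607],0],
    [-1,[0,0,0.607],0]
  ]
}}

```text
time: 18.72
tool_pos: [0.685, 0.1508, 0.0369]
tool_rot: [0.001, 0.707, 0.707, 0.001]
contact_force: [-0.7, 0.5, 6.3]
gripper_width: 0.26
grasp_force: 59.4
```

>>> {"api": "arm_command", "payload": {
  "moves": [
    [-1,[0,0,-0.2],0],
    [-1,[0,0,-0.45],0],
    [-1,[0,0,-0.6],0],
    [-1,[0,0,-0.6],0]
  ]
}}

```text
time: 19.05
tool_pos: [0.6875, 0.1511, 0.1325]
tool_rot: [0.004, 0.707, 0.707, 0.005]
contact_force: [0.8, 0.5, 0.1]
gripper_width: 0.261
grasp_force: 59.3
```

>>> {"api": "arm_command", "payload": {
  "moves": [
    [-1,[0.63,-0.498,0],0],
    [-1,[0.63,-0.498,0],0],
    [-1,[0.63,-0.498,0],0],
    [-1,[0.63,-0.498,0],0]
  ]
}}

```text
time: 19.38
tool_pos: [0.6043, 0.2494, 0.1231]
tool_rot: [-0.002, 0.705, 0.709, -0.001]
contact_force: [0.2, 0.2, -1.1]
gripper_width: 0.259
grasp_force: 59.3
```

>>> {"api": "arm_command", "payload": {
  "moves": [
    [-1,[0.631,-0.498,0],0],
    [-1,[0.631,-0.498,0],0],
    [-1,[0.631,-0.498,0],0],
    [-1,[0.631,-0.498,0],0],
    [-1,[0.631,-0.498,0],0],
    [-1,[0.631,-0.498,0],0],
    [-1,[0.631,-0.498,0],0]
  ]
}}

```text
time: 19.97
tool_pos: [0.5349, 0.3388, 0.1242]
tool_rot: [0.0, 0.708, 0.707, -0.0]
contact_force: [-0.1, -0.2, -0.1]
gripper_width: 0.263
grasp_force: 59.3
```

```bash
python3 - <<'E'
from h import *
p=manip.grab_frame("scene");a=p['frame'];s=manip.state()
c=w2px(p,[[.5336,.339,.07]])[0].astype(int)
cut=lambda c:cv2.resize(a[c[1]-50:c[1]+50,c[0]-50:c[0]+50],(400,400),interpolation=cv2.INTER_CUBIC)
cv2.imwrite('pics/g8.png',cut(c)[:,:,::-1]);print(s['tool_pos'],s['tool_rot'],s['gripper_width'])
E
```

```text
[0.53505848 0.33863957 0.12426173] [ 1.19349293e-04  7.07733211e-01  7.06479776e-01 -1.19317244e-04] 0.26467589049598106
```

View pics/g8.png

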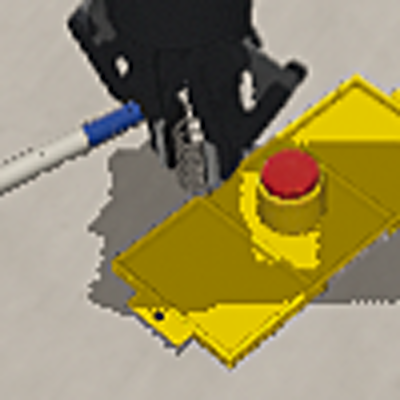

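>>> {"api": "arm_command", "payload": {
  "moves": [
    [-1,[0,0,0.25],0],
    [-1,[0,0,0.45],0],
    [-1,[0,0,0.54],0],
    [-1,[0,0,0.573],0],
    [-1,[0,0,0.573],0],
    [-1,[0,0,0.573],0],
    [-0.1,[0,0,0.573],0],
    [-0.1,[0,0,0.573],0],
    [-0.1,[0,0,0.573],0],
    [-0.1,[0,0,0.573],0],
    [-0.1,[0,0,0.573],0]
  ]
}}

```text
time: 20.93
tool_pos: [0.5342, 0.3398, 0.0386]
tool_rot: [0.0, 0.707, 0.707, 0.0]
contact_force: [-0.0, 0.4, -0.6]
gripper_width: 0.452
grasp_force: 0.0
```

>>> {"api": "arm_command", "payload": {
  "moves": [
    [-0.1,[0,0,-0.15],0],
    [-0.1,[0,0,-0.45],0],
    [0.1,[0,0,-0.6],0],
    [0.1,[0,0,-0.6],0]
  ]
}}

```text
time: 21.27
tool_pos: [0.5381, 0.3418, 0.1367]
tool_rot: [0.002, 0.707, 0.707, 0.006]
contact_force: [1.1, -0.4, 1.4]
gripper_width: 0.553
grasp_force: 0.0
```

>>> {"api": "arm_command", "payload": {
  "moves": [
    [0.1,[-0.914,0.083,0],0],
    [0.1,[-0.914,0.083,0],0],
    [0.1,[-0.914,0.083,0],0],
    [0.1,[-0.914,0.083,0],0]
  ]
}}

```text
time: 21.6
tool_pos: [0.5465, 0.1986, 0.128]
tool_rot: [0.001, 0.708, 0.706, -0.001]
contact_force: [-0.0, -0.4, 0.4]
gripper_width: 0.551
grasp_force: 0.0
```

>>> {"api": "arm_command", "payload": {
  "moves": [
    [0.1,[-0.913,0.083,0],0],
    [0.1,[-0.913,0.083,0],0],
    [0.1,[-0.913,0.083,0],0],
    [0.1,[-0.913,0.083,0],0],
    [0.1,[-0.913,0.083,0],0],
    [0.1,[-0.913,0.083,0],0],
    [0.1,[-0.913,0.083,0],0]
  ]
}}

```text
time: 22.18
tool_pos: [0.5589, 0.0668, 0.1283]
tool_rot: [-0.0, 0.707, 0.707, 0.0]
contact_force: [-0.3, 1.1, -0.5]
gripper_width: 0.55
grasp_force: 0.0
```

>>> {"api": "arm_command", "payload": {
  "moves": [
    [0.1,[0,0,0.25],0],
    [0.1,[0,0,0.5],0],
    [0.1,[0,0,0.62],0],
    [0.1,[0,0,0.62],0],
    [-1,[0,0,0.62],0],
    [-1,[0,0,0.62],0],
    [-1,[0,0,0.62],0],
    [-1,[0,0,0.62],0],
    [-1,[0,0,0.62],0],
    [-1,[0,0,0.62],0],
    [-1,[0,0,0.62],0],
    [-1,[0,0,0.62],0]
  ]
}}

```text
time: 23.18
tool_pos: [0.5607, 0.066, 0.0377]
tool_rot: [0.001, 0.707, 0.707, 0.002]
contact_force: [-0.9, 2.1, 5.8]
gripper_width: 0.201
grasp_force: 59.4
```

>>> {"api": "arm_command", "payload": {
  "moves": [
    [-1,[0,0,-0.2],0],
    [-1,[0,0,-0.45],0],
    [-1,[0,0,-0.6],0],
    [-1,[0,0,-0.6],0]
  ]
}}

```text
time: 23.52
tool_pos: [0.563, 0.0655, 0.1325]
tool_rot: [0.004, 0.707, 0.707, 0.004]
contact_force: [0.9, -0.8, 0.5]
gripper_width: 0.203
grasp_force: 59.0
```

```bash
python3 - <<'E'
from h import *
p=manip.grab_frame("scene");a=p['frame'];s=manip.state()
c=w2px(p,[[.5143,.276,.03]])[0].astype(int);b=w2px(p,[[.5585,.065,.1]])[0].astype(int)
cut=lambda c,r:cv2.resize(a[c[1]-r:c[1]+r,c[0]-r:c[0]+r],(400,400),interpolation=cv2.INTER_CUBIC)
cv2.imwrite('pics/g9.png',np.hstack([cut(c,50),cut(b,30)])[:,:,::-1]);print(s['tool_pos'],s['tool_rot'],s['gripper_width'])
E
```

```text
[0.56142832 0.06554653 0.1294825 ] [0.002758   0.70716836 0.7070353  0.00252784] 0.20309356207744986
```

View pics/g9.png

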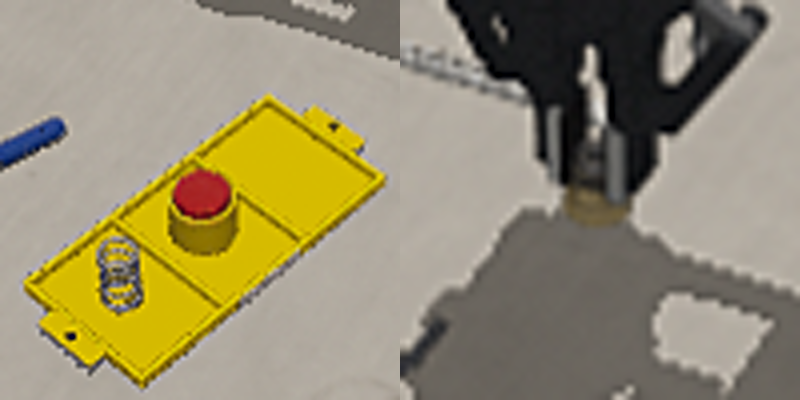

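>>> {"api": "arm_command", "payload": {
  "moves": [
    [-1,[0.987,-0.423,0],0],
    [-1,[0.987,-0.423,0],0],
    [-1,[0.987,-0.423,0],0],
    [-1,[0.987,-0.423,0],0],
    [-1,[0.987,-0.423,0],0],
    [-1,[0.987,-0.423,0],0],
    [-1,[0.987,-0.423,0],0],
    [-1,[0.987,-0.423,0],0]
  ]
}}

```text
time: 24.23
tool_pos: [0.4955, 0.2128, 0.1246]
tool_rot: [-0.0, 0.708, 0.707, -0.001]
contact_force: [0.6, -0.1, 0.5]
gripper_width: 0.203
grasp_force: 59.0
```

>>> {"api": "arm_command", "payload": {
  "moves": [
    [-1,[0,0,0.25],0],
    [-1,[0,0,0.45],0],
    [-1,[0,0,0.54],0],
    [-1,[0,0,0.573],0],
    [-1,[0,0,0.573],0],
    [-1,[0,0,0.573],0],
    [-0.1,[0,0,0.573],0],
    [-0.1,[0,0,0.573],0],
    [-0.1,[0,0,0.573],0],
    [-0.1,[0,0,0.573],0],
    [-0.1,[0,0,0.573],0]
  ]
}}

```text
time: 25.15
tool_pos: [0.4956, 0.2136, 0.0395]
tool_rot: [-0.0, 0.707, 0.707, -0.0]
contact_force: [1.2, 1.0, -0.6]
gripper_width: 0.45
grasp_force: 0.0
```

>>> {"api": "arm_command", "payload": {
  "moves": [
    [-0.1,[0,0,-0.15],0],
    [-0.1,[0,0,-0.5],0],
    [-0.1,[0,0,-0.9],0],
    [-0.1,[0,0,-0.9],0],
    [-0.1,[0,0,-0.9],0]
  ]
}}

```text
time: 25.57
tool_pos: [0.4999, 0.2151, 0.1833]
tool_rot: [0.004, 0.707, 0.707, 0.006]
contact_force: [1.5, 0.5, 1.8]
gripper_width: 0.452
grasp_force: 0.0
```

>>> {"api": "arm_command", "payload": {
  "moves": [
    [-0.1,[-1,-0.5,0],0],
    [-0.1,[-1,-0.5,0],0],
    [-0.1,[-1,-0.5,0],0],
    [-0.1,[-1,-0.5,0],0],
    [-0.1,[-1,-0.5,0],0],
    [-0.1,[-1,-0.5,0],0],
    [-0.1,[-1,-0.5,0],0]
  ]
}}

```text
time: 26.15
tool_pos: [0.4207, 0.0638, 0.1745]
tool_rot: [0.0, 0.707, 0.707, 0.0]
contact_force: [-0.2, 0.8, 0.4]
gripper_width: 0.449
grasp_force: 0.0
```

```bash
cat > chk.py <<'E'
from f import *
T=manip.grab_frame("top");S=manip.grab_frame("scene")
tr={'b':(.462,-.277,.272),'y':(.5141,.276,-.296)}
def fg(p,X,r):
    u,v=np.round(w2px(p,[X])[0]).astype(int);f=p['frame'].astype(float);return f[v-r:v+r,u-r:u+r],u-r,v-r
rows=[]
for p in (T,S):
    o=[]
    for k in 'by':
        X=tr[k];r=36 if k=='b' else 58
        q,l,t=fg(p,[X[0],X[1],0],r);sc=400/(2*r);im=cv2.resize(q.astype(np.uint8),(400,400),interpolation=cv2.INTER_CUBIC)
        c,s=np.cos(X[2]),np.sin(X[2])
        for y in ((-.033,.033) if k=='b' else (-.066,0,.066)):
            for R,h in {-.033:((.009,.003),),.033:((.012,.043),(.012,.003)),.066:((.012,.043),(.012,.003)),0:((.017,.041),(.02,.003)),-.066:((.008,.031),(.013,.003))}[y]:
                z=np.c_[X[0]-s*y+R*np.cos(a),X[1]+c*y+R*np.sin(a),0*a+h]
                pts=((w2px(p,z)+.5-[l,t])*sc).astype(np.int32);cv2.polylines(im,[pts],True,(0,255,0),1)
        o.append(im)
    rows.append(np.hstack(o))
cv2.imwrite('pics/fin.png',cv2.resize(np.vstack(rows),(600,600))[:,:,::-1])
for k in ("spring_a","plug_a"):
    for d in manip.search_frame(T,k):
        if d['confidence']>.3: e=d['extent'];print(k,round(d['confidence'],2),px2w(T,(e[0]+e[2])/2,(e[1]+e[3])/2,.02).round(3))
s=manip.state();print(s['time'],s['tool_pos'])
E
python3 chk.py
```

```text
spring_a 0.65 [ 0.455 -0.249  0.02 ]
spring_a 0.57 [ 0.687 -0.179  0.02 ]
spring_a 0.49 [0.535 0.34  0.02 ]
plug_a 0.55 [ 0.47  -0.301  0.02 ]
26.35 [0.42094441 0.0647104  0.17451622]
```

View pics/fin.png

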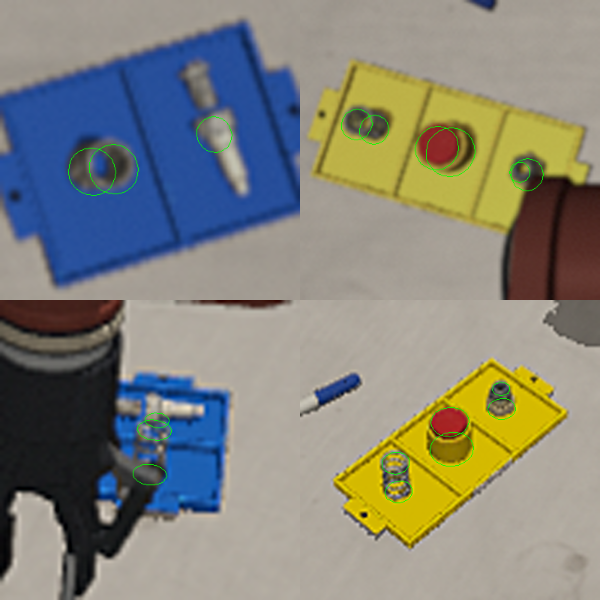

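All five parts line up with the projected compartment centres, within a few millimetres. The springs, union and pot stand upright, and the plug lies along its compartment. The spare spring hasn't moved.

```bash
python3 -c "
from plant import manip
print(manip.job_done())"
```

```text
the job is handed in; nothing more can be done
None
```

I made up both kits and handed the job in at about 26 s on the robot's clock; in the last pictures every part was within a few millimetres of its compartment centre, and the spare spring had not moved. The arm hid the spare plug, but I never went near it.

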